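Slide the thrust washer into its counterbore in the gearbox end plate

TASK

The larger bronze thrust washer lies loose on the face of the gearbox end plate. With the fingertips, push it across the face until it drops into the empty counterbore and lies flat on the bottom of it, fully home. Only slide it, do not pick it up, and leave the pinion and the small washer under it, the mallet and the oil can where they are.

Things in the scene. Friction and masses are not known exactly. Their poses are not given: they have to be found in the camera images.
- washer_center (a point): centre, half-way up, of the loose bronze (brass-coloured) thrust washer: a flat ring, outside diameter 64 mm, hole 32 mm, 8 mm thick, about 0.17 kg. It lies flat on the plate's upper face at the start (its centre 54 mm above the bench), 50 to 100 mm from the centre of the empty counterbore. Its z axis is the ring's axis, pointing up
- counterbore (a point): centre of the flat bottom of the empty counterbore in the end plate: a round recess 67 mm in diameter and 6 mm deep, with a 30 mm through bore in its middle. This point lies 44 mm above the bench, 6 mm below the plate's face. Axes as those of the plate. A washer that is home stands 2 mm proud of the face, its centre 4 mm above this point
- end_plate: heavy cast-iron plate, 30 mm thick, on two 20 mm packers: machined face 50 mm above the bench; does not move. Origin on the bench below the centre of the empty counterbore; x along its long side, z up. Face from x = -165 to 115, y = -90 to 90 mm. Pinion at x = -105, y = 0; dowel pin (8 mm, 12 mm high) at x = -125, y = 79; loose washer starts at x = 50 to 80, y = -55 to 55. Small bolt holes
- pinion_center (a point): a steel pinion shaft that stands loose and upright in the plate's small bore, on its own washer: gear 50 mm in diameter, its underside 52 mm and its top 80 mm above the bench, thinner shaft (21 mm, then 16 mm) above it up to 130 mm. This point is on its axis, 78 mm above the bench. Leave it alone
- small_washer_center (a point): centre of the small bronze washer (outside 44 mm, hole 26 mm, 8 mm thick) that already sits in the small counterbore under the pinion. Leave it alone
- mallet: a soft-faced mallet lying on the bench beside the plate: 257 mm long overall with a wooden handle, head of 44 mm diameter and 100 mm long across it, 44 mm high. Origin on the bench under its middle; x along the handle towards the head, which is at x = 85 mm. Leave it alone
- oil_can: a small red oil can standing on the bench beside the plate: body 74 mm in diameter, 84 mm high, thin slanting spout up to 138 mm, reaching out 53 mm along its x axis. Origin at the centre of its underside. Leave it alone
Things that resemble listed ones, but are neither listed nor needed, are in the scene too. Leave any green or purple look-alike of the part that bears washer_center alone.

How it is judged:
By the outcome, as a careful person would: the job done as asked, in the order asked, and still so for the second after the job is handed in, with the robot touching nothing.
It also fails if it takes over 38 s, if anything falls off the work surface, if the arm or the gripper's body presses on something with over 40 N, if the wrist force passes 120 N, or if a joint passes its speed limit or range.

ROBOT

A 6-joint arm with a two-finger parallel gripper is mounted at the origin on the work surface. World frame = base frame: x ahead of the robot, y to its left, z up, the work surface at z = 0. Lengths are in m, angles in rad, forces in N, time in s.
With the tool pointing down it reaches from about 0.3 to 0.775 m from the base axis. Payload 14.6 kg.
Tool frame: the origin (TCP) lies on the front face of the gripper's body, between the roots of the fingers; the fingertips stand 97 mm ahead of it and the grasp point (between the pads) lies 78 mm ahead of it; z points along the fingers, x is the direction in which the jaws open and shut, and the axes are right-handed (so a half turn about z gives the same grasp; the last joint's range is limited). The gripper opens to 94 mm and grips with 3 to 60 N. Pads are 16 mm wide; open, the fingers measure 119 mm over their backs; the gripper's body (75 mm by 177 mm) begins 78 mm behind the grasp point.
Start: joints at [-1.301, 0.3, 1.521, -0, 1.321, -0.067], TCP at [0.182, -0.519, 0.303] pointing down, gripper open.
Joint ranges: [-3.03, 3.03], [-0.79, 2.21], [0.23, 2.52], [-1.04, 4.18], [0, 3.07], [-2.55, 2.55]. Speed limits (rad/s): [2.22, 2.22, 2.57, 3.14, 3.14, 3.14].

INTERFACE

Orientations are given as [roll, pitch, yaw] about the fixed x, y, z axes, in that order (R = Rz(yaw) Ry(pitch) Rx(roll)).
In Python, from station import sensors, camera, ctrl gives the robot as it stands.
- The arm moves only by the tool move_arm, never from a script. Its argument "rows" is text: rows parted by semicolons, each of 6 numbers parted by spaces: the shift along the tool's x, y, z in mm, then the turn, a rotation vector about the tool's x, y, z in rad. In form: x y z wx wy wz; .... A call has 1 to 20 rows; each row shifts and turns the pose as measured when the row begins, along the tool's axes as they then stand; what a row does not reach is not made up. A row lasts 1/8 s, in which the tool goes at most 62.5 mm and 10.7 degrees, less where a joint would pass 70% of its speed; a pose out of reach is approached as far as the arm can. A call with a gripper value outside its range is refused whole. "grip" is the opening, from -1 (shut) to 1 (fully open), set as the call begins (left out, the last holds). The fingers move at their own pace and stop on an object; "newtons" is the grip in N (left out, the last holds). Time passes only in rows, so rows that do not move let the fingers close. It gives the time, the measured TCP pose, the force and the opening at its end, in the units of the state.
- sensors.get_obs(): the state, without advancing time (a new reading comes with each control period).
- camera(name): name is "scene" or "top" or "wrist"; returns a dict with "color" (384x512x3 uint8, blue, green, red), "z_map" (384x512 float32, m along the optical axis (not along the pixel's ray), 0 where there is no reading), "mtx" (3x3 intrinsics, pixels), "position" and "attitude" of the camera in the world; the wrist camera has in their place "hand_eye" (4x4, takes a point from camera to tool coordinates, whose origin is the TCP and whose axes are the tool frame's). Camera axes: x right, y down, z forward; pixel columns grow to the right and rows downward; lengths in m; the calibration is good to about 2 mm. The wrist camera is an equidistant fisheye: a pixel r from the principal point sees the ray r / f radians off the axis. A picture is of the moment at which its call begins: read the wrist's pose just before it.
- ctrl.hand_in(): hands the job in, once; it reports no verdict.
The state is a dict: "time_s": time; "qpos": joint angles; "joint_vel": joint speeds; "tau": joint torques, N m; "ee_pos": TCP position; "eef_rot": TCP orientation; "force": force on the tool from outside, world axes, zero at the start; "moment": the same for the moment, N m; "grip_width": finger opening in m.
Only numpy, scipy, OpenCV 4.12 (cv2) and the standard library are available. Lean on these libraries where they do the work, as an engineer would, in place of code of your own. Each camera call takes 0.05 s, during which the arm holds its last target.

## Working session

There is one attempt and no reset: what is moved stays moved. The work goes in short steps, Python scripts to look and compute and a tool call to move; the robot and the scene stay as the last step left them, time stands still between calls to the robot, and variables do not carry over. Pictures are saved under pics/ and viewed, and the job is handed in when it is done.

Besides the shell and the picture viewer there is one more tool, called as name(argument=value, ...), one argument or row to a line, values as JSON. move_arm: Moves the arm, as the interface text tells. Its arguments: {"type":"object","properties":{"rows":{"type":"string"},"grip":{"type":"number"},"newtons":{"type":"number"}},"required":["rows"]}

```bash
ls; mkdir -p pics
python3 - <<'E'
from station import sensors,camera
import cv2,numpy as np
print(sensors.get_obs())
for n in ["top","scene"]:
    c=camera(n); cv2.imwrite(f"pics/{n}0.png",c["color"]); np.savez(f"{n}0.npz",**c)
    print(n,c["mtx"],c["position"],c["attitude"])
E
```

```text
pics
{'time_s': 0.0, 'qpos': array([-1.30059573e+00,  3.00459105e-01,  1.52163108e+00,  3.14223056e-07,
        1.32069389e+00, -6.66293344e-02]), 'joint_vel': array([-0.00131177,  0.00045058, -0.00135598, -0.00016438,  0.001213  ,
       -0.00082355]), 'tau': array([-1.02736911e-03, -5.31805015e+01, -3.52732480e+01,  7.07761617e-02,
        2.43626320e-02, -1.29129930e-04]), 'ee_pos': array([ 0.18171069, -0.51893908,  0.30207169]), 'eef_rot': array([-3.14151303e+00,  1.18875604e-03, -1.23396642e+00]), 'force': array([-0.24531428, -0.33079885,  0.17545867]), 'moment': array([0.0052147 , 0.05094036, 0.0034565 ]), 'grip_width': 0.09404862708937134}
top [[491.46848237   0.         252.4524275 ]
 [  0.         491.46848237 193.32476287]
 [  0.           0.           1.        ]] [ 0.35701721 -0.00650706  1.4533277 ] [-3.04166831  0.01660816 -1.57852164]
scene [[407.24824522   0.         256.17256335]
 [  0.         407.24824522 191.39326178]
 [  0.           0.           1.        ]] [ 1.20676635 -0.41570587  0.76529837] [-2.27918254  0.01673492  0.99349751]
```

View pics/top0.png

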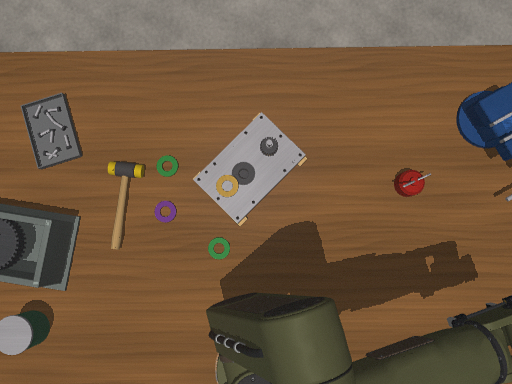

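View pics/scene0.png

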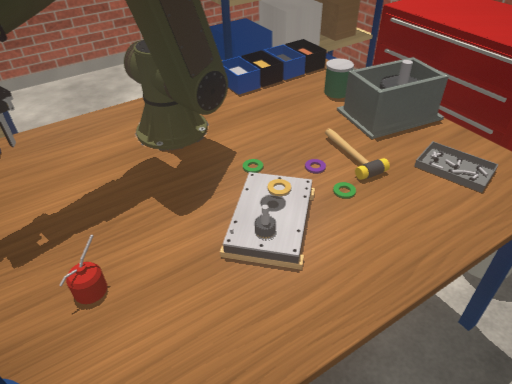

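The top view shows the brass washer near (228,186), the empty counterbore near (243,173), the pinion at (269,146) and the oil can at (411,183). The mallet is at about (123,200). Next I measure these.

```bash
cat > h.py <<'E'
import numpy as np,cv2
from scipy.spatial.transform import Rotation as R
def plane(c,uv,z):
    uv=np.atleast_2d(uv).astype(float)
    K=c["mtx"]; d=np.c_[(uv-K[[0,1],[2,2]])/K[0,0],np.ones(len(uv))]@R.from_euler('xyz',c["attitude"]).as_matrix().T
    p=c["position"]; return p+d*((z-p[2])/d[:,2])[:,None]
def brass(img):
    h=cv2.cvtColor(img,cv2.COLOR_BGR2HSV)
    return cv2.inRange(h,(15,140,150),(28,255,255))
E
python3 - <<'E'
from h import *
for n in ["top","scene"]:
    c=dict(np.load(f"{n}0.npz")); img=c["color"]
    print(n, img[186,219] if n=="top" else img[187,270])
    m=brass(img); k,l,s,ce=cv2.connectedComponentsWithStats(m)
    for i in range(1,k):
        if s[i,4]>25: print(s[i],ce[i],plane(c,ce[i],.058))
    big=cv2.resize(img[95:240,170:330] if n=="top" else img[160:280,210:330],None,fx=5 if n=="scene" else 4,fy=5 if n=="scene" else 4,interpolation=cv2.INTER_CUBIC); cv2.imwrite(f"pics/{n}_crop.png",big)
E
```

```text
top [ 68 145 180]
[108 162   7  13  69] [110.8115942  167.79710145] [[0.57489187 0.42334949 0.058     ]]
[134 165   8  12  75] [137.24       170.81333333] [[0.56533419 0.34672102 0.058     ]]
[216 175  22  21 255] [226.8745098  185.17647059] [[0.52121991 0.08859089 0.058     ]]
scene [ 99 188 230]
[254  60  16   8  68] [261.57352941  63.58823529] [[-0.17192054  0.49527102  0.058     ]]
[379 157  11  13  77] [385.15584416 161.90909091] [[0.60826555 0.40498146 0.058     ]]
[354 165  15  11  83] [362.04819277 169.92771084] [[0.59846716 0.32332214 0.058     ]]
[268 179  22  15 180] [278.62222222 186.41111111] [[0.52520181 0.08655085 0.058     ]]
[354 185  16  13  58] [363.22413793 189.82758621] [[0.663369   0.26444955 0.058     ]]
```

View pics/top_crop.png

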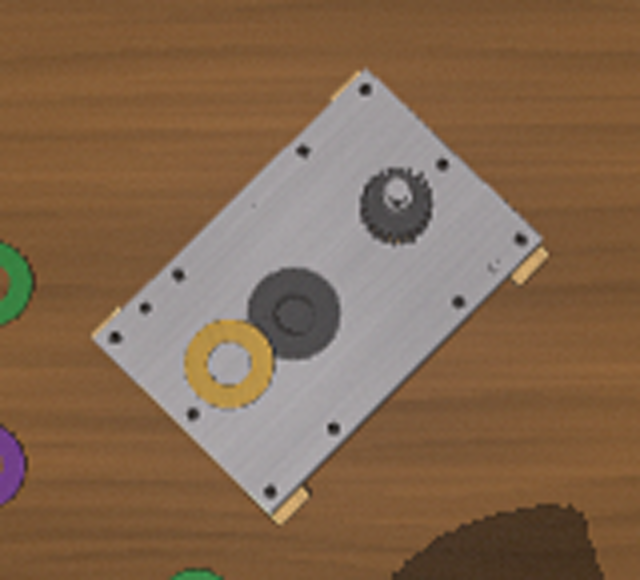

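View pics/scene_crop.png

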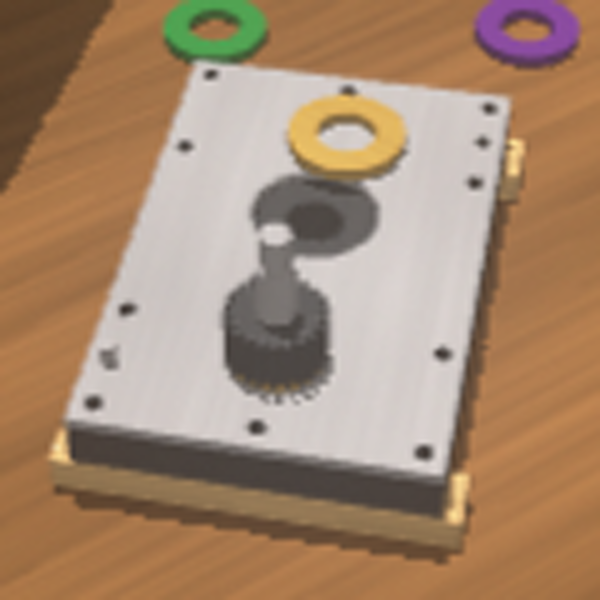

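Run:
```python
from h import *
c=dict(np.load("top0.npz")); img=c["color"]
h=cv2.cvtColor(img,cv2.COLOR_BGR2HSV)
m=cv2.inRange(h,(0,0,110),(180,45,255)); m[:95]=0;m[240:]=0;m[:,:185]=0;m[:,320:]=0
k,l,s,ce=cv2.connectedComponentsWithStats(m); i=1+np.argmax(s[1:,4]); mm=(l==i).astype(np.uint8)
ct=max(cv2.findContours(mm,cv2.RETR_EXTERNAL,cv2.CHAIN_APPROX_NONE)[0],key=cv2.contourArea)
hull=cv2.convexHull(ct)
w=plane(c,hull[:,0],.05)[:,:2]
r=cv2.minAreaRect((w*1000).astype(np.float32)); print(r)
b=cv2.boxPoints(r); print(b)
d=cv2.inRange(h,(0,0,0),(180,60,105)); d[:95]=0;d[240:]=0;d[:,:185]=0;d[:,320:]=0
k,l,s,ce=cv2.connectedComponentsWithStats(d)
for i in range(1,k):
    if s[i,4]>40:
        q=np.argwhere(l==i)[:,::-1].astype(np.float32); cc=cv2.minEnclosingCircle(q)
        print(s[i],ce[i],cc,plane(c,ce[i],.05)[0],plane(c,cc[0],.05)[0])
m=brass(img);m[:,:200]=0
q=np.argwhere(m)[:,::-1].astype(np.float32);cc=cv2.minEnclosingCircle(q);el=cv2.fitEllipse(cv2.convexHull(q.astype(np.int32)))
print("washer",cc,el,plane(c,cc[0],.058),plane(c,el[0],.058))
```

```text
((575.5274047851562, 24.655059814453125), (180.0211944580078, 279.5751037597656), 44.78904724121094)
[[ 413.16626    60.45071 ]
 [ 610.1265   -137.96526 ]
 [ 737.88855   -11.140591]
 [ 540.9283    187.27538 ]]
[260 137  18  19 227] [268.6784141  146.62114537] ((269.29400634765625, 145.94635009765625), 9.782889366149902) [ 0.63339796 -0.03233241  0.05      ] [ 0.63536141 -0.03413643  0.05      ]
[232 162  23  23 400] [243.32 172.66] ((243.0, 173.0), 11.401854515075684) [0.55803117 0.04158398 0.05      ] [0.55705121 0.04251271 0.05      ]
[257 163  41  41  41] [277. 183.] ((277.0, 183.0), 28.28437042236328) [ 0.52706375 -0.05506651  0.05      ] [ 0.52706375 -0.05506651  0.05      ]
washer ((226.7718048095703, 185.3355712890625), 10.828088760375977) ((226.8427276611328, 185.29188537597656), (21.083511352539062, 21.409244537353516), 81.90364074707031) [[0.52076453 0.08888616 0.058     ]] [[0.52088838 0.08868275 0.058     ]]
```

Both views are consistent: the fitted plate rectangle is 180.0 × 279.6 mm, against a true 180 × 280. The counterbore is at about (0.558, 0.042) and the washer at about (0.521, 0.089), 59 mm apart. I'll plan the approach to a pose behind the washer with the jaw axis across the push direction, which means yaw of about 38.6°.

```bash
cat >> h.py <<'E'
def plan(target,yaw,n):
    from station import sensors
    o=sensors.get_obs(); p0=np.array(o["ee_pos"]); R0=R.from_euler('xyz',o["eef_rot"]); R1=R.from_euler('xyz',[np.pi,0,yaw])
    rv=(R1*R0.inv()).as_rotvec(); out=[]
    for i in range(n):
        Ri=R.from_rotvec(rv*i/n)*R0
        t=Ri.inv().apply((np.array(target)-p0)/n)*1000; w=Ri.inv().apply(rv/n)
        out.append(" ".join(f"{v:.0f}" for v in t)+" "+" ".join(f"{v:.3f}" for v in w))
    print("; ".join(out)); return out
E
python3 - <<'E'
from h import *
plan([.493,.124,.30],np.radians(38.6),15)
E
```

```text
-34 -34 0 -0.000 0.000 -0.127; -29 -38 0 -0.000 0.000 -0.127; -24 -41 0 -0.000 0.000 -0.127; -19 -44 0 -0.000 0.000 -0.127; -13 -46 0 -0.000 0.000 -0.127; -7 -47 0 -0.000 0.000 -0.127; -1 -48 0 -0.000 0.000 -0.127; 5 -47 0 -0.000 0.000 -0.127; 11 -46 0 -0.000 0.000 -0.127; 17 -45 0 -0.000 0.000 -0.127; 22 -42 0 -0.000 0.000 -0.127; 28 -39 0 -0.000 0.000 -0.127; 32 -35 0 -0.000 0.000 -0.127; 36 -31 0 -0.000 0.000 -0.127; 40 -26 0 -0.000 0.000 -0.127
```

move_arm(
  rows="-34 -34 0 0 0 -0.127; -29 -38 0 0 0 -0.127; -24 -41 0 0 0 -0.127; -19 -44 0 0 0 -0.127; -13 -46 0 0 0 -0.127; -7 -47 0 0 0 -0.127; -1 -48 0 0 0 -0.127; 5 -47 0 0 0 -0.127; 11 -46 0 0 0 -0.127; 17 -45 0 0 0 -0.127; 22 -42 0 0 0 -0.127; 28 -39 0 0 0 -0.127; 32 -35 0 0 0 -0.127; 36 -31 0 0 0 -0.127; 40 -26 0 0 0 -0.127; 0 0 0 0 0 0",
  grip=-0.06,
)

```text
time_s: 2.1
ee_pos: [0.4816, 0.1555, 0.3004]
eef_rot: [-3.137, -0.0, 0.733]
force: [-0.3, -0.7, -0.6]
grip_width: 0.0444
```

```bash
cat >> h.py <<'E'
def wrist(name):
    from station import sensors,camera
    o=sensors.get_obs(); c=camera("wrist"); c["ee"]=np.array(o["ee_pos"]); c["rot"]=np.array(o["eef_rot"])
    cv2.imwrite(f"pics/{name}.png",c["color"]); np.savez(name+".npz",**c); return c
def wplane(c,uv,z):
    uv=np.atleast_2d(uv).astype(float); K=c["mtx"]; e=(uv-K[[0,1],[2,2]])/K[0,0]; r=np.hypot(*e.T)
    s=np.where(r>1e-9,np.sin(r)/np.maximum(r,1e-9),1)
    d=np.c_[e*s[:,None],np.cos(r)]; H=c["hand_eye"]; T=R.from_euler('xyz',c["rot"])
    d=T.apply(d@H[:3,:3].T); p=c["ee"]+T.apply(H[:3,3]); return p+d*((z-p[2])/d[:,2])[:,None]
E
python3 - <<'E'
from h import *
c=wrist("w1"); print(c["ee"],c["rot"],c["mtx"],c["hand_eye"])
E
```

```text
[0.48163879 0.15554016 0.30042751] [-3.13667417e+00 -5.25024107e-05  7.33432051e-01] [[297.31863964   0.         252.35163677]
 [  0.         297.31863964 191.5865827 ]
 [  0.           0.           1.        ]] [[ 9.99999807e-01  1.13382756e-04  6.10713771e-04  6.77528638e-04]
 [-2.51769531e-04  9.72799577e-01  2.31648265e-01 -6.66894098e-02]
 [-5.67837180e-04 -2.31648374e-01  9.72799418e-01 -8.18698613e-02]
 [ 0.00000000e+00  0.00000000e+00  0.00000000e+00  1.00000000e+00]]
```

View pics/w1.png

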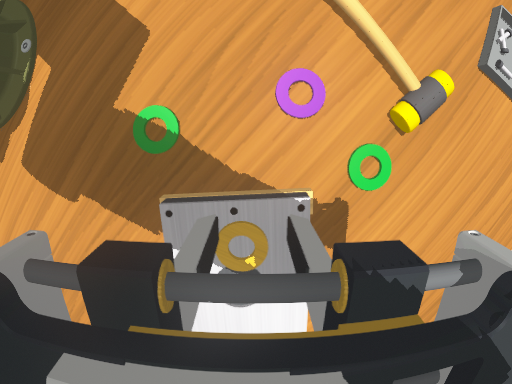

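The wrist view shows the washer at about (242,247) between the fingers; the counterbore is partly hidden behind the gripper bar at about (243,285). The mallet is well away.

Run:
```python
from h import *
c=dict(np.load("w1.npz")); img=c["color"]
h=cv2.cvtColor(img,cv2.COLOR_BGR2HSV); print(h[262,242],h[235,242],h[247,262])
m=cv2.inRange(h,(12,110,90),(32,255,255)); m[:215]=0;m[275:]=0;m[:,:210]=0;m[:,275:]=0
k,l,s,ce=cv2.connectedComponentsWithStats(m); i=1+np.argmax(s[1:,4]); print(s[i])
ct=max(cv2.findContours((l==i).astype(np.uint8),cv2.RETR_EXTERNAL,cv2.CHAIN_APPROX_NONE)[0],key=cv2.contourArea)
w=wplane(c,ct[:,0],.058)[:,:2]*1000
print(cv2.fitEllipse(w.astype(np.float32)),cv2.minEnclosingCircle(w.astype(np.float32)))
cv2.imwrite("pics/w1c.png",cv2.resize(img[180:340,150:340],None,fx=4,fy=3.7))
```

```text
[ 21 176 165] [ 20 118 164] [ 21 175 166]
[ 215  221   53   51 1604]
((523.9844970703125, 90.43775177001953), (60.84001922607422, 64.95917510986328), 33.85608673095703) ((523.807861328125, 90.42316436767578), 32.831687927246094)
```

View pics/w1c.png

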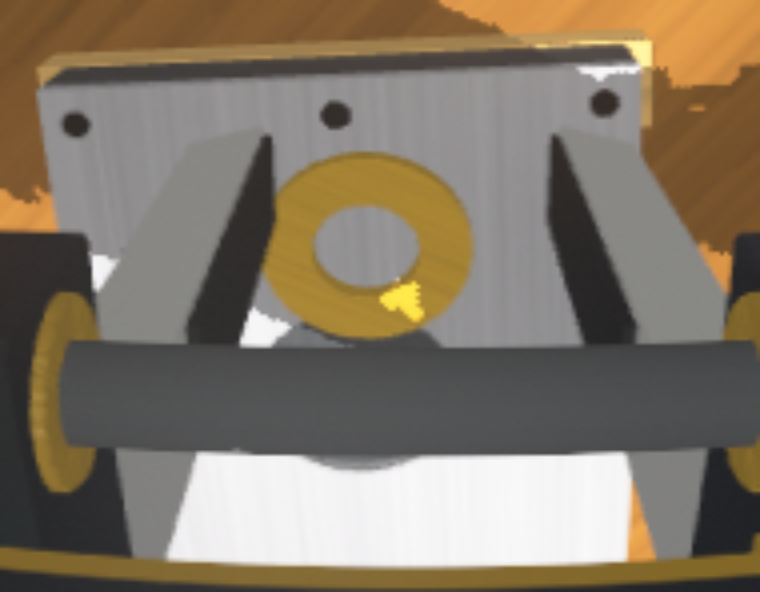

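Run:
```python
from h import *
from scipy.optimize import least_squares
c=dict(np.load("w1.npz")); img=c["color"]
g=cv2.cvtColor(img,cv2.COLOR_BGR2GRAY).astype(float)
print(g[302:312,234:250:3].astype(int).T)
print(g[271:275,208:226].astype(int)); print(g[271:275,254:268].astype(int))
```

```text
[[ 82 105 130 145 156 232 242 243 243 243]
 [ 82 105 122 144 149 222 240 243 243 243]
 [ 82 103 120 138 141 209 240 244 244 244]
 [ 81 102 124 148 147 221 241 244 243 244]
 [ 82  99 135 156 179 239 245 245 244 244]
 [ 81 111 152 193 236 246 247 247 247 247]]
[[ 47  46 219 243 245 246 246 246 246 245 237 162 118 117 118 119 121 118]
 [ 47  71 235 244 245 246 246 246 245 241 200 111 118 118 118 120 120 118]
 [ 63  76 170 189 195 202 207 210 212 198 114 105 104 106 106 108 109 108]
 [ 72  72  72  72  72  72  71  71  72  71  71  72  71  71  71  71  71  71]]
[[ 73  73  73  81 111 142 147 149 145 145 149 147 145 146]
 [ 74  73  73  72  80 110 144 149 144 145 148 147 145 145]
 [ 74  73  73  73  73  83 118 142 143 141 145 144 141 141]
 [ 70  70  70  69  70  70  70  69  69  69  70  70  69  69]]
```

Run:
```python
from h import *
from scipy.optimize import least_squares
c=dict(np.load("w1.npz"))
p=wplane(c,[(218.9,271),(218.3,272),(258.1,271),(259.1,272),(234,306.6),(237,306.7),(240,306.8),(243,306.7),(246,306.4),(249,305.6)],.05)[:,:2]*1e3
f=least_squares(lambda q:np.hypot(*(p-q).T)-33.5,[558,42]); print(f.x,f.fun.round(1))
f=least_squares(lambda q:np.hypot(*(p-q[:2]).T)-q[2],[558,42,33]); print(f.x,f.fun.round(1))
# plate far edge via top-left/top-right
print(wplane(c,[(161,202.5),(311,200)],.05))
```

```text
[560.80115784  43.37585744] [-0.1 -0.4 -0.2 -0.2  0.2 -0.3 -0.4 -0.2  0.   0. ]
[560.86126848  43.33447835  33.33585308] [ 0.2 -0.2 -0.  -0.   0.3 -0.2 -0.3 -0.1  0.1  0.1]
[[0.41754741 0.0646453  0.05      ]
 [0.54764368 0.1863299  0.05      ]]
```

The wrist view gives the counterbore at (560.8, 43.4) with a free-fit radius of 33.3 (true 33.5), and the washer at (524, 90.4). The offset agrees with the top view to under 1 mm; the absolute positions differ by about 3 mm, so I'll use the wrist's. Next I go behind the washer.

Run:
```python
from h import *
plan([.497,.124,.172],0.665,4)
```

```text
-2 8 32 -0.001 0.000 0.016; -2 8 32 -0.001 0.000 0.016; -2 8 32 -0.001 0.000 0.016; -2 8 32 -0.001 0.000 0.016
```

move_arm(
  rows="-2 8 32 -0.001 0 0.017; -2 8 32 -0.001 0 0.017; -2 8 32 -0.001 0 0.017; -2 8 32 -0.001 0 0.017; 0 0 0 0 0 0; 0 0 0 0 0 0",
)

```text
time_s: 2.9
ee_pos: [0.4947, 0.1191, 0.171]
eef_rot: [3.141, -0.001, 0.65]
force: [-0.2, 0.7, -0.1]
grip_width: 0.0441
```

Run:
```python
from h import *
c=wrist("w2"); plan([.497,.124,.149],0.665,2)
```

```text
2 -1 11 0.000 -0.000 -0.008; 2 -1 11 0.000 -0.000 -0.008
```

View pics/w2.png

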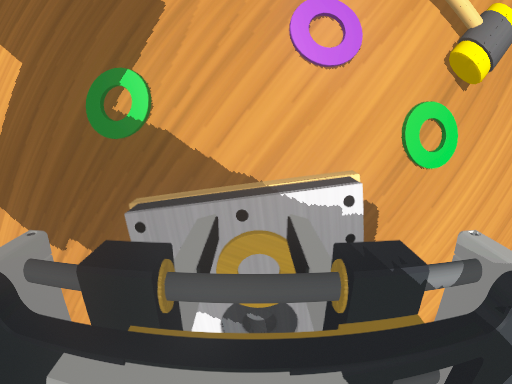

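Run:
```python
from h import *
from scipy.optimize import least_squares
c=dict(np.load("w2.npz")); img=c["color"]
h=cv2.cvtColor(img,cv2.COLOR_BGR2HSV)
m=cv2.inRange(h,(12,110,90),(32,255,255))
pts=[]
for x in range(232,286,2):
    col=np.where(m[222:262,x])[0]
    if len(col): pts.append((x,222+col[0]-.5))
print(pts[::4])
T=R.from_euler('xyz',c["rot"])
p=wplane(c,pts,.050)
# near edge lowest (z=.05) silhouette from camera behind
for z in (.05,.058):
    p=wplane(c,pts,z); f=least_squares(lambda q:np.hypot(*(p[:,:2]*1e3-q).T)-32,[523,90])
    print(z,f.x,abs(f.fun).max(),T.inv().apply(np.r_[f.x/1e3,.1]-c["ee"])*1e3)
g=cv2.cvtColor(img,cv2.COLOR_BGR2GRAY)
cv2.imwrite("pics/w2c.png",cv2.resize(img[200:350,170:340],None,fx=4,fy=4))
tc=T.inv().apply(np.array([.5606,.0432,.1])-c["ee"])*1e3; print("cbore tool",tc)
```

```text
[(232, np.float64(238.5)), (240, np.float64(234.5)), (248, np.float64(231.5)), (256, np.float64(230.5)), (264, np.float64(230.5)), (272, np.float64(232.5)), (280, np.float64(235.5))]
0.05 [524.89663547  88.66312763] 0.46474087250495444 [ 5.56751416 42.5172482  71.06109674]
0.058 [522.96784457  90.92273358] 0.4963271620295231 [ 5.3985178  39.55119159 71.05976105]
cbore tool [  6.49620442 100.31658341  71.08551655]
```

View pics/w2c.png

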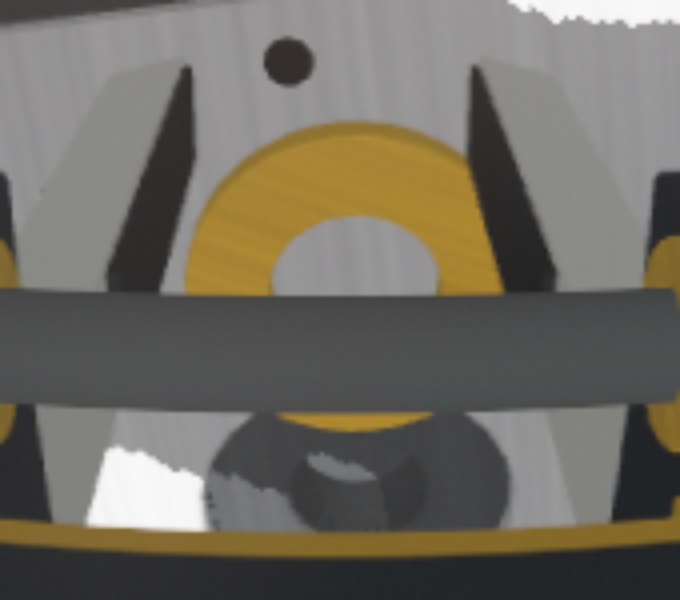

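The washer sits at tool (5.6, 42.5) mm and the counterbore at (6.5, 100), so the push runs almost straight along tool +y. I shift sideways by 6 mm, descend until the fingertips are 2 mm above the face, then look.

move_arm(
  rows="3 -2 8 0 0 0; 3 -2 8 0 0 0; 0 0 6 0 0 0; 0 0 0 0 0 0; 0 0 0 0 0 0",
)

```text
time_s: 3.58
ee_pos: [0.4975, 0.1272, 0.1494]
eef_rot: [3.14, -0.003, 0.651]
force: [0.1, 0.2, 0.5]
grip_width: 0.0442
```

Run:
```python
from h import *
c=wrist("w3"); print(c["ee"],c["rot"]);img=c["color"]
T=R.from_euler('xyz',c["rot"])
for n,p in (("w",[.5249,.0887,.1]),("cb",[.5606,.0432,.1])): print(n,T.inv().apply(np.array(p)-c["ee"])*1e3)
cv2.imwrite("pics/w3c.png",cv2.resize(img[200:350,170:340],None,fx=4,fy=4))
```

```text
[0.49753999 0.12720908 0.14939503] [ 3.13990105 -0.00329199  0.6508565 ]
w [-1.72734604 47.12942652 49.46940567]
cb [ -0.89266968 104.95704277  49.56997487]
```

View pics/w3c.png

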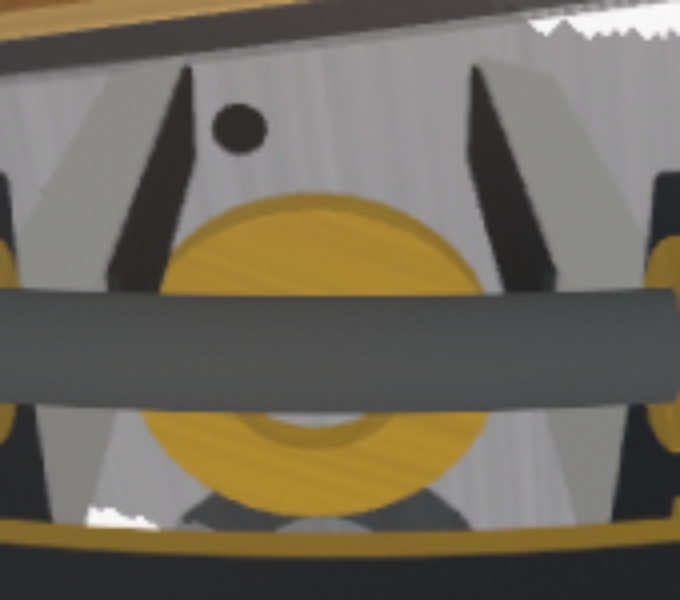

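move_arm(
  rows="-1 6 0 0 0 0; -1 6 0 0 0 0; 0 6 0 0 0 0; 0 6 0 0 0 0; 0 6 0 0 0 0; 0 6 0 0 0 0; 0 0 0 0 0 0; 0 0 0 0 0 0",
)

```text
time_s: 4.62
ee_pos: [0.5194, 0.0948, 0.1498]
eef_rot: [3.14, -0.004, 0.65]
force: [-0.4, -0.3, -0.2]
grip_width: 0.0441
```

Run:
```python
from h import *
c=wrist("w4"); print(c["ee"],c["rot"]);img=c["color"]
T=R.from_euler('xyz',c["rot"])
for n,p in (("cb",[.5606,.0432,.1]),): print(n,T.inv().apply(np.array(p)-c["ee"])*1e3)
cv2.imwrite("pics/w4c.png",cv2.resize(img[200:350,170:340],None,fx=4,fy=4))
from station import camera
t=camera("top"); cv2.imwrite("pics/t4.png",cv2.resize(t["color"][95:240,170:330],None,fx=4,fy=4))
```

```text
[0.51941622 0.0947691  0.14975277] [ 3.13979324 -0.00369121  0.65009401]
cb [ 1.38695491 65.88769428 49.87686709]
```

View pics/w4c.png

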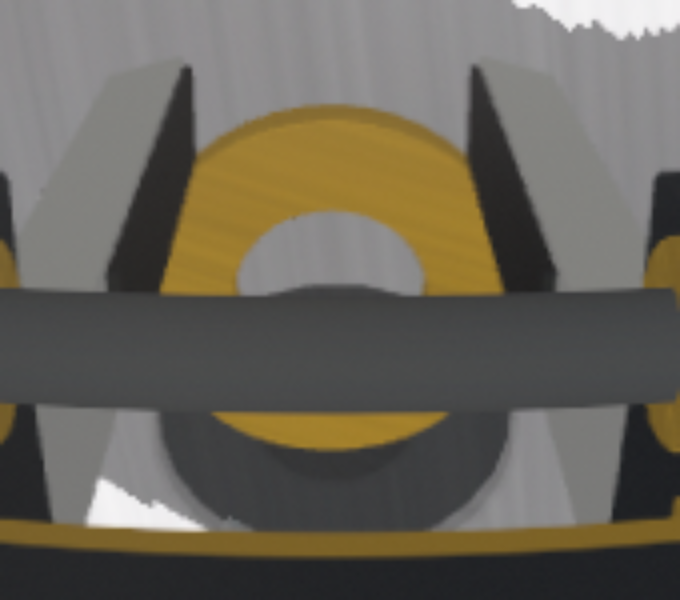

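View pics/t4.png

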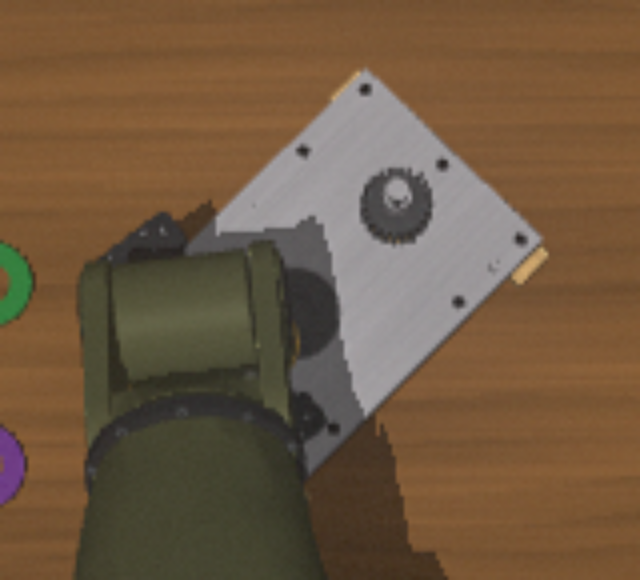

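The washer now sits nested between the two fingertips. It is about 35 mm short of the counterbore and laterally 1 mm off. I continue pushing.

move_arm(
  rows="1 5 0 0 0 0; 0 5 0 0 0 0; 0 5 0 0 0 0; 0 5 0 0 0 0; 0 4 0 0 0 0; 0 0 0 0 0 0; 0 0 0 0 0 0",
)

```text
time_s: 5.6
ee_pos: [0.5358, 0.0751, 0.1499]
eef_rot: [3.14, -0.004, 0.65]
force: [-0.3, -0.2, 1.5]
grip_width: 0.044
```

Run:
```python
from h import *
c=wrist("w5"); print(c["ee"],c["rot"]);img=c["color"]
T=R.from_euler('xyz',c["rot"])
for n,p in (("cb",[.5606,.0432,.1]),): print(n,T.inv().apply(np.array(p)-c["ee"])*1e3)
cv2.imwrite("pics/w5c.png",cv2.resize(img[200:350,170:340],None,fx=4,fy=4))
```

```text
[0.53579247 0.0751208  0.14989846] [ 3.13985914 -0.0038269   0.65034171]
cb [ 0.22606667 40.33839209 49.96969367]
```

View pics/w5c.png

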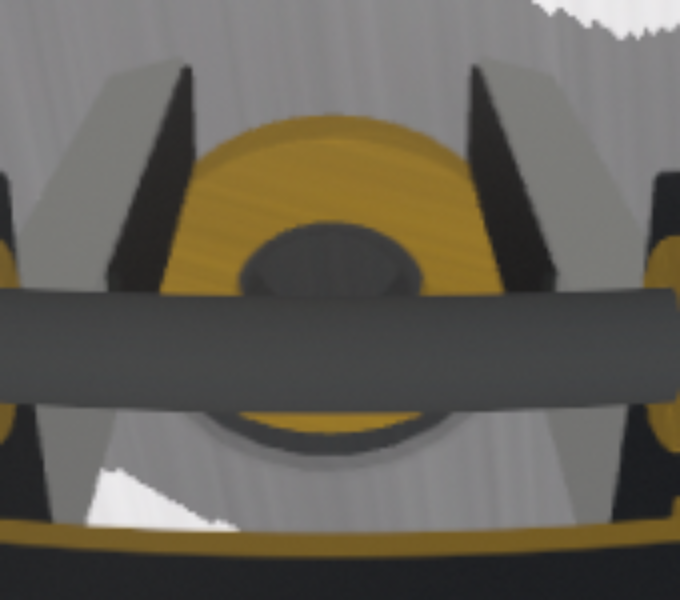

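The washer is centred laterally, its front edge has tipped into the recess, and about 9 mm remains. I push slowly.

move_arm(
  rows="0 2 0 0 0 0; 0 2 0 0 0 0; 0 2 0 0 0 0; 0 2 0 0 0 0; 0 0 0 0 0 0; 0 0 0 0 0 0",
)

```text
time_s: 6.4
ee_pos: [0.5408, 0.0684, 0.1498]
eef_rot: [3.14, -0.003, 0.651]
force: [-0.3, 0.0, -0.3]
grip_width: 0.0442
```

Run:
```python
from h import *
c=wrist("w6"); print(c["ee"],c["rot"]);img=c["color"]
T=R.from_euler('xyz',c["rot"])
for n,p in (("cb",[.5606,.0432,.1]),): print(n,T.inv().apply(np.array(p)-c["ee"])*1e3)
cv2.imwrite("pics/w6c.png",cv2.resize(img[200:350,170:340],None,fx=4,fy=4))
```

```text
[0.54080679 0.06843378 0.14975395] [ 3.14004221 -0.00343438  0.65061741]
cb [ 0.29523886 31.98990255 49.80491805]
```

View pics/w6c.png

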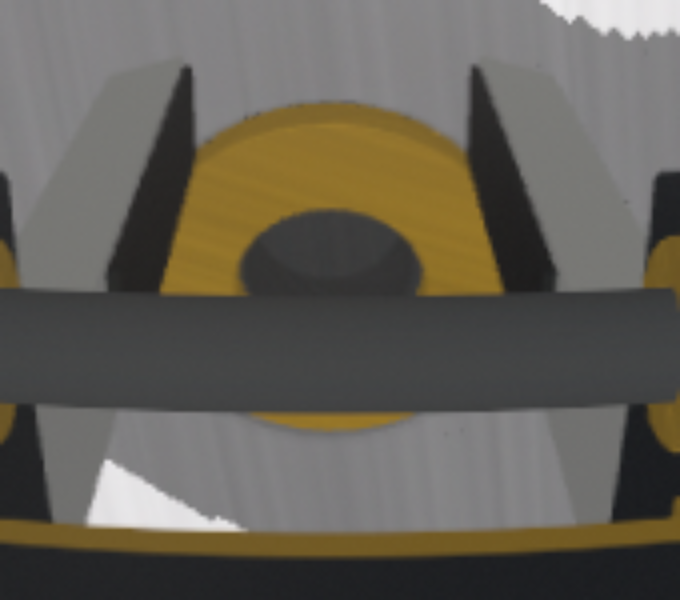

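The front edge has reached the far wall, but the rear edge is still on the rim because its side is visible. I push a little further.

move_arm(
  rows="0 1 0 0 0 0; 0 1 0 0 0 0; 0 1 0 0 0 0; 0 0 0 0 0 0; 0 0 0 0 0 0",
)

```text
time_s: 7.08
ee_pos: [0.5428, 0.0659, 0.1499]
eef_rot: [3.14, -0.004, 0.651]
force: [0.3, 0.4, -0.6]
grip_width: 0.044
```

Run:
```python
from h import *
c=wrist("w7"); print(c["ee"],c["rot"]);img=c["color"]
T=R.from_euler('xyz',c["rot"])
for n,p in (("cb",[.5606,.0432,.1]),): print(n,T.inv().apply(np.array(p)-c["ee"])*1e3)
cv2.imwrite("pics/w7c.png",cv2.resize(img[200:350,170:340],None,fx=4,fy=4))
```

```text
[0.54280956 0.06590454 0.14988461] [ 3.13979794 -0.00368932  0.65074743]
cb [ 0.21659912 28.75197915 49.93742562]
```

View pics/w7c.png

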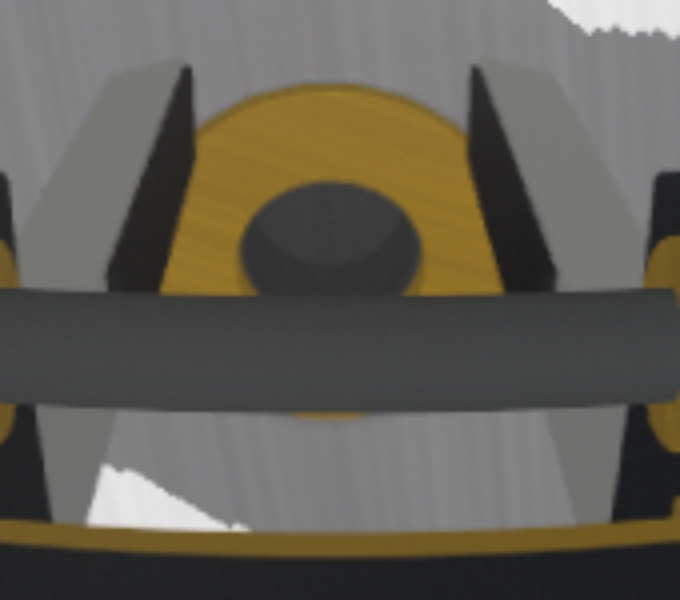

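The rear edge dropped in and only a thin rim stands proud. I back off, lift and move clear to inspect.

move_arm(
  rows="0 -4 0 0 0 0; 0 -4 -4 0 0 0; 0 -10 -30 0 0 0; 0 -25 -40 0 0 0; 0 -40 -40 0 0 0; 0 -40 -30 0 0 0; 0 -40 0 0 0 0; 0 0 0 0 0 0; 0 0 0 0 0 0",
)

```text
time_s: 8.25
ee_pos: [0.439, 0.2002, 0.3005]
eef_rot: [3.14, -0.006, 0.651]
force: [1.2, 0.9, -0.8]
grip_width: 0.044
```

Run:
```python
from h import *
from station import camera
c=wrist("w8"); print(c["ee"])
s={}
for n in ["top","scene"]:
    s[n]=camera(n); np.savez(n+"8.npz",**s[n])
cv2.imwrite("pics/t8.png",cv2.resize(s["top"]["color"][95:240,170:330],None,fx=4,fy=4,interpolation=cv2.INTER_CUBIC))
cv2.imwrite("pics/s8.png",cv2.resize(s["scene"]["color"][150:290,200:340],None,fx=4,fy=4,interpolation=cv2.INTER_CUBIC))
c=s["top"];img=c["color"];m=brass(img);m[:,:200]=0;m[:,300:]=0
h=cv2.cvtColor(img,cv2.COLOR_BGR2HSV)
k,l,st,ce=cv2.connectedComponentsWithStats(m)
for i in range(1,k):
    if st[i,4]>100: 
        ys,xs=np.where(l==i);q=np.c_[xs,ys].astype(np.int32);el=cv2.fitEllipse(cv2.convexHull(q)); print(st[i],el,plane(c,el[0],.052))
```

```text
[0.43902569 0.20019784 0.30052793]
[232 163  22  21 260] ((242.59971618652344, 172.9578857421875), (21.071617126464844, 21.380956649780273), 106.85562133789062) [[0.55690011 0.043595   0.052     ]]
```

View pics/t8.png

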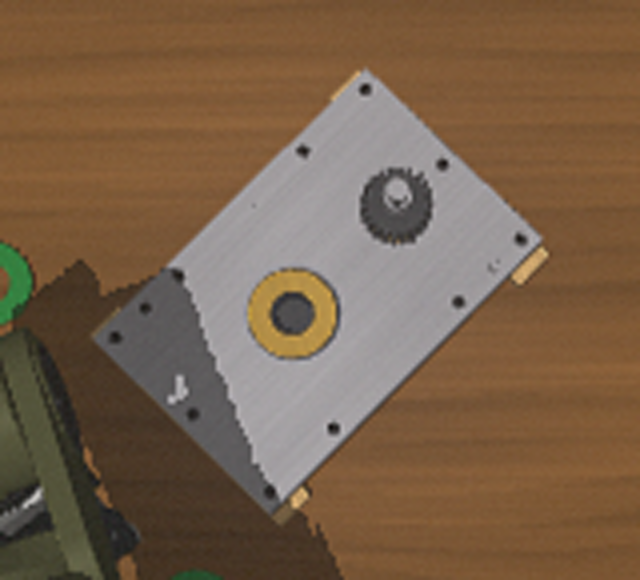

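View pics/s8.png

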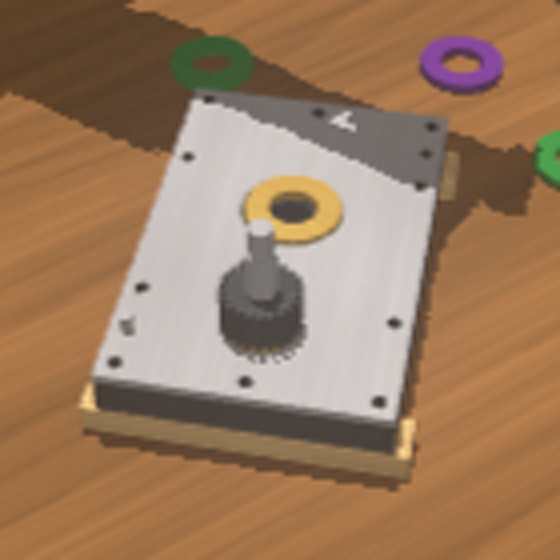

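View pics/w8.png

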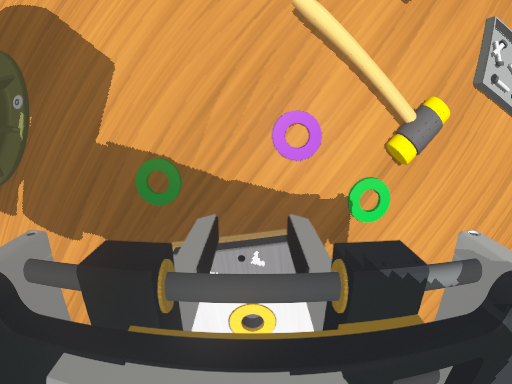

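All three views show the washer concentric in the counterbore (top crop at (293,313)) and the pinion unmoved. I check height and tilt with the depth maps.

Run:
```python
from h import *
for n,cut in (("top",(200,300)),("scene",(250,300))):
    c=dict(np.load(n+"8.npz"));img=c["color"];K=c["mtx"]
    Z=c["z_map"]; v,u=np.mgrid[:384,:512]
    P=np.dstack([(u-K[0,2])/K[0,0]*Z,(v-K[1,2])/K[0,0]*Z,Z])@R.from_euler('xyz',c["attitude"]).as_matrix().T+c["position"]
    m=brass(img); k,l,s,ce=cv2.connectedComponentsWithStats(m)
    i=[i for i in range(1,k) if cut[0]<ce[i][0]<cut[1] and s[i,4]>80 and ce[i][1]>150][0]
    ctr=plane(c,ce[i],.052)[0,:2]
    r=np.hypot(P[...,0]-ctr[0],P[...,1]-ctr[1])
    w=cv2.erode((l==i).astype(np.uint8),np.ones((2,2)))>0; w&=(r<.031)&(r>.0175)&(Z>0)
    f=(r>.038)&(r<.055)&(Z>0)&(P[...,2]>.03)&(P[...,2]<.06)
    fit=lambda M:np.linalg.lstsq(np.c_[P[M][:,:2]-ctr,np.ones(M.sum())],P[M][:,2],rcond=None)[0]
    a,b=fit(w),fit(f); print(n,ctr,w.sum(),f.sum(),"washer-face mm",(a-b)[2]*1e3,"rel slope",(a-b)[:2],"edge diff mm",np.hypot(*(a-b)[:2])*64, "std",P[w][:,2].std()*1e3)
a=dict(np.load("top0.npz"))["color"].astype(int);b=dict(np.load("top8.npz"))["color"].astype(int)
d=abs(a-b).max(2)
for nm,(x0,x1,y0,y1) in dict(mallet=(100,150,155,255),can=(390,435,165,200),pinion=(258,281,135,158),pins=(195,306,112,160)).items(): print(nm,d[y0:y1,x0:x1].max(),(d[y0:y1,x0:x1]>40).sum())
```

```text
top [0.55686725 0.04360545] 188 591 washer-face mm 1.9505565927298851 rel slope [-0.00140851 -0.00591028] edge diff mm 0.3888512461962881 std 2.939049966982326
scene [0.56148585 0.04492998] 109 441 washer-face mm 2.114907010697442 rel slope [-0.00759507  0.01070286] edge diff mm 0.8399284386991696 std 1.3528780596286352
mallet 101 965
can 17 0
pinion 6 0
pins 10 0
```

The washer is 2.0 mm proud and flat within noise. The mallet region shows a pixel change, which could be the arm or its shadow, so I check.

Run:
```python
from h import *
a=dict(np.load("top0.npz"))["color"];b=dict(np.load("top8.npz"))["color"]
cv2.imwrite("pics/m.png",cv2.resize(np.hstack([a[140:270,80:230],b[140:270,80:230]]),None,fx=2.6,fy=2.6))
```

```text
(no output)
```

View pics/m.png

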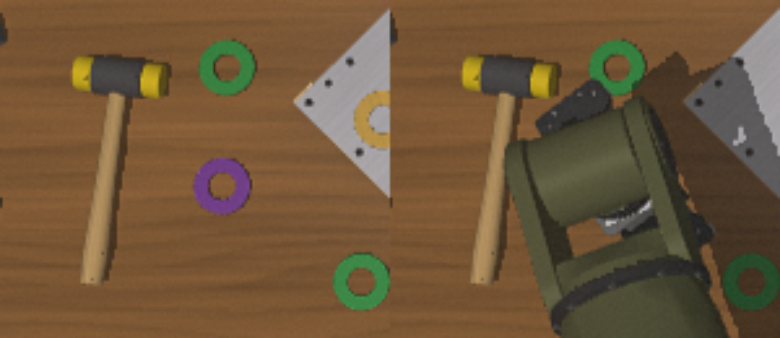

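The mallet is in the same place; the change is only the arm covering part of the view. The arm touches nothing, so I hand in.

Run:
```python
from station import sensors,ctrl
o=sensors.get_obs();print(o["time_s"],o["force"],o["ee_pos"])
print(ctrl.hand_in())
```

```text
8.4 [-0.36037558 -1.02179967 -0.28681942] [0.43930516 0.1997491  0.30003112]
the job is handed in; nothing more can be done
None
```

I slid the bronze washer about 60 mm across the plate face with the half-open fingertips until it dropped into the empty counterbore. I then backed off, lifted clear and handed in at 8.4 s.

**Last checks:**
- **Seating:** the washer stands 1.95 mm (top camera) and 2.1 mm (scene camera) above the face, against 2 mm expected when home. It is flat within the depth noise, with a height difference across it of 0.4 mm (top) and 0.8 mm (scene). It looks concentric in the recess.
- **Other things:** the pinion and oil can showed no change in the top view. The small washer hardly shows under the pinion, so I did not check it separately. The mallet region did show a pixel change, which turned out to be the arm covering part of the view; the mallet itself had not moved. The green and purple look-alikes appear where they were.
- **Forces:** the readings at the end of each move stayed under 2 N.

**Disagreement:** the wrist and top cameras differed by about 3 mm in absolute position, but agreed to under 1 mm on the washer-to-counterbore offset. I steered by the wrist camera.

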